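# Load a kiln shelf with setter, dish, vase, tumbler and cone pack

## Robot

A 6-joint arm with a two-finger parallel gripper is mounted at the origin on the work surface. World frame = base frame: x ahead of the robot, y to its left, z up, the work surface at z = 0. Lengths are in m, angles in rad, forces in N, time in s.
With the tool pointing down it reaches from about 0.225 to 0.725 m from the base axis. Payload 3.1 kg.
Tool frame: the origin (TCP) lies on the centre line of the jaws, within the pads' length; the fingertips stand 25 mm ahead of it and the grasp point (between the pads) lies 6 mm ahead of it (manip.tcp_to_tips is the distance from the TCP to the fingertips, in m); z points along the fingers, y is the line along which they close (so a half turn about z gives the same grasp; the last joint's range is limited). The gripper opens to 85 mm and grips with 20 to 120 N. Pads are 22 mm wide; open, the fingers measure 114 mm over their backs; the gripper's body (76 mm by 85 mm) begins 54 mm behind the grasp point. The pads swing forward as they close: fully open they stand 13 mm farther back than shut.
Start: joints at [-1.42, 0.048, 0.099, 1.622, 0, 1.443], TCP at [0.144, -0.505, 0.219] pointing down, gripper open.
Joint ranges: [-2.91, 2.91], [-0.99, 1.94], [-1.21, 1.42], [-2.12, 2.29], [-1.49, 1.47], [-3.14, 3.14]. Speed limits (rad/s): [2.79, 2.79, 3.14, 3.14, 3.14, 3.14].

## Interface

Orientations are given as a unit quaternion [x, y, z, w].
In Python, from plant import manip gives the robot as it stands. Calls block until the motion is done:
- manip.movep(position, orientation): joint-space move of the TCP to a pose.
- manip.move_straight(position, rot=None, speed=0.15, guard=None): straight line of the TCP; rot=None keeps the orientation; speed is the mean speed in m/s. With guard (N) it stops when the force on the tool has changed by that much, and returns True; else False.
- manip.move_joints(angles): joint-space move.
- manip.gripper_to(opening, grasp_force=None): opening from 0.0 (shut) to 1.0 (fully open); grasp_force is the grip in N (None keeps the last); returns when the fingers have stopped.
- manip.sleep(seconds).
- manip.ik(position, orientation): joint angles nearest the present ones, or None.
- manip.grab_frame(name): name is "scene" or "top" or "wrist"; returns a dict with "img" (384x512x3 uint8, red, green, blue), "z_map" (384x512 float32, m along the optical axis (not along the pixel's ray), 0 where there is no reading), "intrinsics" (3x3 intrinsics, pixels), "pose" (4x4, takes a point from camera to world coordinates). Camera axes: x right, y up, looking along -z (the intrinsics and any distortion apply to the point x, -y, -z); pixel columns grow to the right and rows downward; lengths in m; the calibration is good to about 2 mm. A picture is of the moment at which its call begins.
A pose or a line that the arm cannot do raises manip.Unreachable and nothing moves.
- manip.finish_job(): hands the job in; it is judged then, once.
Readings, each from a call of its own:
- manip.current_time_s(): time.
- manip.current_joints(): joint angles.
- manip.current_qvel(): joint speeds.
- manip.current_tau(): joint torques, N m.
- manip.current_tcp_pos(): TCP position.
- manip.current_ee_rot(): TCP orientation.
- manip.current_ft_force(): force on the tool from outside, world axes, zero at the start.
- manip.current_wrist_torque(): the same for the moment, N m.
- manip.current_opening(): opening from 0.0 (shut) to 1.0 (fully open).
- manip.current_grasp_force(): force on a finger pad.
Only numpy, scipy, OpenCV 4.12 (cv2) and the standard library are available. Lean on these libraries where they do the work, as an engineer would, in place of code of your own. Each camera call takes 0.05 s, during which the arm holds its last target. There are 200 camera calls.

## Task

Load the kiln shelf from the wooden ware board: stand the round three-pinned setter on the shelf midway between the two props, pins up, and set the shallow dish centred on its pins. Stand the bud vase directly behind the square prop and the tumbler directly behind the round prop (behind is away from the robot, square to the shelf), and the cone pack directly in front of the setter with its row of cones parallel to the shelf's front edge, each of these three 80 mm centre to centre from the prop or setter it goes by. Leave everything upright and let go, and do not shift the test tile already on the shelf.

Things in the scene. Friction and masses are not known exactly. Their poses are not given: they have to be found in the camera images.
- shelf: Pale kiln shelf, a fixed level slab 270 mm deep (x) by 290 mm wide (y) by 16 mm thick, lying flat on the table either left or right of the wooden ware board. Origin: centre of its underside; x points away from the robot ('behind'), -x towards it ('in front'), y to the left; turned at most 0.12 rad. The two props stand on its top (16 mm above the table) at y = +95 and -95 mm, side by side at one x near its middle; which is on the left changes.
- square_prop: Fixed kiln prop, a square buff post 40 x 40 mm, 50 mm high, standing on the kiln shelf. Origin: centre of its underside; axes parallel to the shelf's.
- round_prop: Fixed kiln prop, a round buff post 42 mm in diameter, 50 mm high, standing on the kiln shelf. Origin: centre of its underside; axes parallel to the shelf's. It is 190 mm from the square prop, centre to centre.
- test_tile: Loose L-shaped glaze test tile already on the kiln shelf, about 85 mm behind the middle between the props: foot 30 (x) x 36 (y) x 8 mm, upright plate at the back, 45 mm high in all. Origin: centre of its underside. To be left where it stands.
- setter: Loose round setter: buff disc 50 mm in diameter, 14 mm thick, with three small upright pins 6 mm high (7 mm thick, 19 mm from the centre) on its top; 20 mm high in all, 60 g. Starts pins up on the ware board, a fixed wooden board 270 x 290 x 18 mm on the table, whose top is 18 mm above the table. Origin: centre of its underside; any turn will do.
- dish: Loose shallow round dish, off-white, 64 mm in outer diameter with upright 4 mm walls (58 mm at the foot), 26 mm high, open at the top, flat underneath, 60 g. Starts on the ware board. Origin: centre of its underside; z up.
- vase: Loose off-white bud vase: straight round body 44 mm in diameter up to 48 mm, then a narrow neck 20 mm thick with a 25 mm lip; 72 mm high, 80 to 150 g. Starts upright on the ware board. Origin: centre of its underside; z up.
- tumbler: Loose off-white open tumbler, 44 mm in diameter at the foot, 48 mm at the rim, 58 mm high, 4 mm walls, 60 to 130 g. Starts upright on the ware board. Origin: centre of its underside; z up.
- cone_pack: Loose cone pack: off-white bar 18 mm (x) by 60 mm (y) by 18 mm high with a row of three thin cones rising from its top to 47 mm, leaning along the bar; 50 g. Grip it across the 18 mm. Starts on the ware board, turned by up to about 0.7 rad. Origin: centre of its underside; y runs along the bar.

How it is judged:
At the end, for the whole second after the job is handed in: Setter within 13 mm of midway between the props; dish on it, within 9 mm; vase and tumbler 80 mm behind their props, within 15 mm each way; cone pack 64 to 96 mm in front of the setter, 20 mm sideways, 15 degrees; tile within 15 mm of its start; all upright, at rest on their supports (x of setter in the frame of square_prop between -0.013 and 0.013 m and y of setter in the frame of shelf between -0.013 and 0.013 m and z of setter in the frame of shelf between 0.012 and 0.02 m and angle between each of setter, dish, vase, tumbler, cone_pack, test_tile's own z axis and vertical below 0.12 rad and linear speed of each of setter, dish, vase, tumbler, cone_pack, test_tile below 0.01 m/s and horizontal distance between dish and setter below 0.009 m and z of dish in the frame of setter between 0.017 and 0.023 m and x of vase in the frame of square_prop between 0.065 and 0.095 m and y of vase in the frame of square_prop between -0.015 and 0.015 m and z of vase in the frame of square_prop between -0.004 and 0.004 m and x of tumbler in the frame of round_prop between 0.065 and 0.095 m and y of tumbler in the frame of round_prop between -0.015 and 0.015 m and z of tumbler in the frame of round_prop between -0.004 and 0.004 m and horizontal distance between cone_pack and setter between 0.064 and 0.096 m and y of cone_pack in the frame of shelf between -0.02 and 0.02 m and x of cone_pack in the frame of square_prop below -0.05 m and z of cone_pack in the frame of shelf between 0.012 and 0.02 m and angle between the y axis of cone_pack and the y axis of shelf, either way round below 0.26 rad and distance of test_tile from where it was at the start of the episode below 0.015 m); the robot touches nothing.
It fails at once if the test tile on the shelf is shifted by more than 15 mm or tipped over (distance of test_tile from where it was at the start of the episode above 0.015 m or angle between test_tile's own z axis and vertical above 0.5 rad).
It also fails if it takes over 131 s, if anything falls off the work surface, if the arm or the gripper's body presses on something with over 40 N, if the wrist force passes 120 N, or if a joint passes its speed limit or range.

## Working session

There is one attempt and no reset: what is moved stays moved. The work goes in short steps, each a Python script; the robot and the scene stay as the last script left them, time stands still between calls to the robot, and variables do not carry over. Pictures are saved under pics/ and viewed, at most 14 in all, crops included, and the job is handed in when it is done.

```bash
mkdir -p pics; ls; python3 - <<'E'
from plant import manip
import cv2,numpy as np
f=manip.grab_frame("top"); g=manip.grab_frame("scene")
np.savez("top0.npz",**f); np.savez("scene0.npz",**g)
print(f["pose"],f["intrinsics"],g["pose"],(f["z_map"]>0).mean(),manip.current_ee_rot(),manip.current_time_s(), [k for k in f])
cv2.imwrite("pics/top0.png",cv2.resize(f["img"][:,:,::-1],(800,600))); cv2.imwrite("pics/scene0.png",cv2.resize(g["img"][:,:,::-1],(800,600)))
E
```

```text
pics
[[ 7.34895189e-04  9.86747174e-01 -1.62263596e-01  4.01776027e-01]
 [-9.99979410e-01 -3.09263374e-04 -6.40960045e-03 -1.42566070e-02]
 [-6.37483731e-03  1.62264966e-01  9.86726630e-01  9.71779132e-01]
 [ 0.00000000e+00  0.00000000e+00  0.00000000e+00  1.00000000e+00]] [[434.53249735   0.         253.9285433 ]
 [  0.         434.53249735 194.92331845]
 [  0.           0.           1.        ]] [[-0.27630323 -0.61743069  0.73650246  1.19595396]
 [ 0.96097931 -0.18804879  0.20287046  0.17964124]
 [ 0.01323995  0.76381739  0.6452966   0.5965585 ]
 [ 0.          0.          0.          1.        ]] 0.9960225423177084 [ 9.90304287e-01  1.38911059e-01 -6.95714243e-06 -1.06586438e-03] 0.1 ['img', 'z_map', 'intrinsics', 'pose']
```

View pics/top0.png

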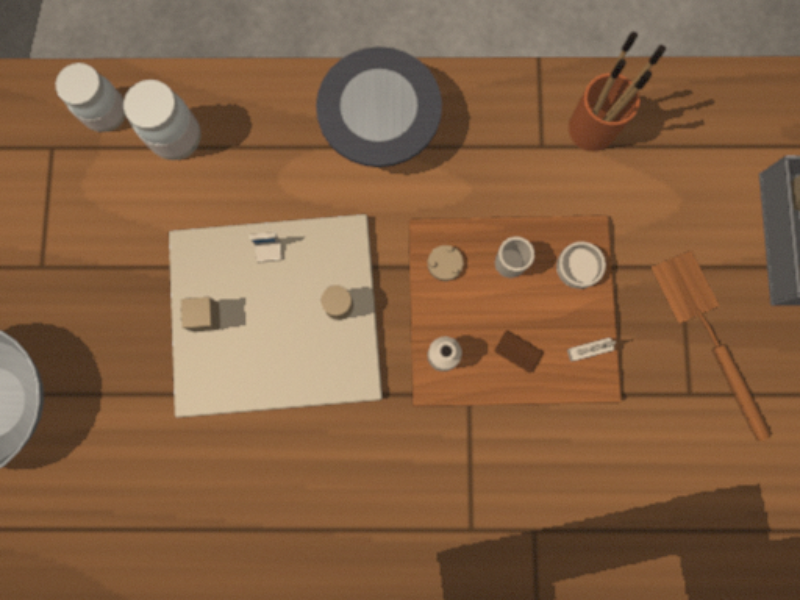

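View pics/scene0.png

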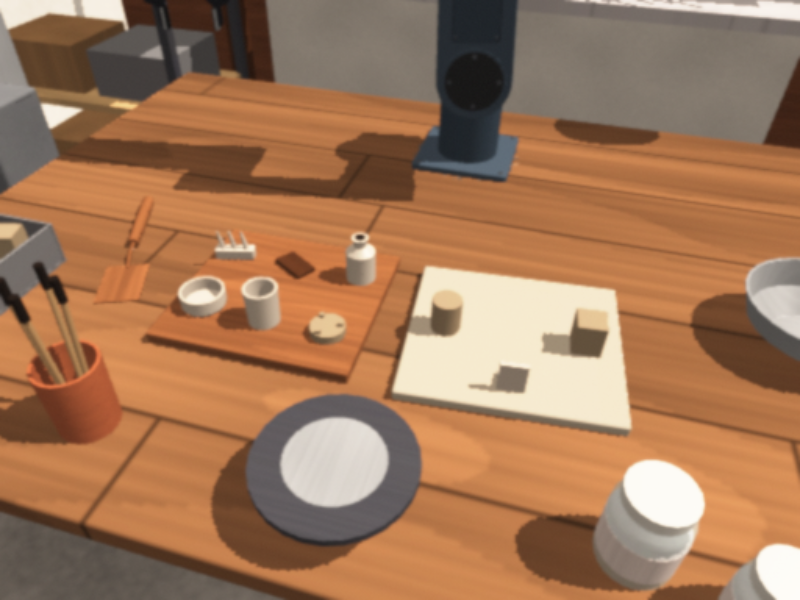

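The top view (800x600) shows the shelf at (170–380, 215–415). On it the square prop is at left (198,312), the round prop at right (336,301) and the tile at (266,247). On the board are the setter (445,262), tumbler (515,257), dish (582,265), vase (445,352), cone pack (592,350) and a flat brown piece (519,351). Next I'll measure these with depth.

```bash
cat > h.py <<'E'
import numpy as np,cv2
def cloud(f):
    K=f["intrinsics"];z=f["z_map"];v,u=np.mgrid[:z.shape[0],:z.shape[1]]
    P=np.stack([(u-K[0,2])/K[0,0]*z,-(v-K[1,2])/K[1,1]*z,-z],-1)
    return P@f["pose"][:3,:3].T+f["pose"][:3,3]
E
python3 - <<'E'
from h import *
f=np.load("top0.npz");P=cloud(f)
s=1.5625
# shelf: bright pale, rect
hsv=cv2.cvtColor(f["img"],cv2.COLOR_RGB2HSV)
Z=P[...,2]
def box(a,b,c,d):
    m=np.zeros(Z.shape,bool);m[int(b/s):int(d/s),int(a/s):int(c/s)]=1;return m
for n,(u,v) in dict(shelf=(270,370),board=(520,300),table=(395,300)).items():
    w=Z[int(v/s)-3:int(v/s)+4,int(u/s)-1:int(u/s)+2]; print(n,np.median(w),w.std())
ms=(hsv[...,1]<95)&(hsv[...,2]>120)&box(150,200,395,430)
c=max(cv2.findContours(ms.astype(np.uint8),0,2)[0],key=cv2.contourArea)
q=P[c[:,0,1],c[:,0,0]];q=q[abs(q[:,2]-.016)<.006]
r=cv2.minAreaRect(q[:,:2].astype(np.float32)*1000);print("shelf",r)
O=dict(sq=(170,285,235,340,.06),rd=(305,275,365,330,.06),tile=(240,220,290,270,.05),setter=(420,235,475,288,.0295),
 tumbler=(485,228,548,285,.07),dish=(550,232,618,295,.038),vase=(415,325,475,378,.06),vaselip=(415,325,475,378,.082),cone=(560,330,625,368,.03),flat=(490,325,550,375,.0215))
for n,(a,b,c_,d,h) in O.items():
    m=box(a,b,c_,d)&(Z>h); p=P[m].astype(np.float32)
    if len(p)<5: print(n,len(p));continue
    r=cv2.minAreaRect(p[:,:2]*1000);ci=cv2.minEnclosingCircle(p[:,:2]*1000)
    print(n,len(p),"mean",(p.mean(0)*1000).round(1),"rect",np.round(r[0],1),np.round(r[1],1),round(r[2],1),"circ",np.round(ci[0],1),round(ci[1],1),"zmax",p[:,2].max().round(4))
E
```

```text
shelf 0.0167180456193049 0.002011838591936574
board 0.018819825565752235 0.0018908684046273258
table 0.000255415393370928 0.0018112392206257684
shelf ((548.2180786132812, 170.4814910888672), (268.9250793457031, 289.93316650390625), 5.022677421569824)
sq 377 mean [538.1 257.   88. ] rect [488.3 132.1] [336.3  50.7] 68.0 circ [479.4 135.8] 168.9 zmax 0.9718
rd 307 mean [555.8  74.3  78.5] rect [485.2  43.8] [199.2  40.7] 23.3 circ [488.9  35.2] 100.2 zmax 0.9718
tile 84 mean [639.5 171.5  92.5] rect [535.3  80.3] [325.6  31.8] 40.9 circ [525.8  91.3] 162.8 zmax 0.9718
setter 382 mean [617.1 -74.6  38.3] rect [523.6 -42.3] [ 48.3 248.6] 71.0 circ [521.3 -48.9] 124.4 zmax 0.9718
tumbler 154 mean [ 611.7 -162.7  110.9] rect [527.3 -90.1] [ 46.6 289.7] 49.7 circ [520.4 -98.3] 145.4 zmax 0.9718
dish 213 mean [ 607.4 -258.    70.1] rect [ 509.3 -159.9] [ 61.2 358.3] 44.6 circ [ 518.9 -150.3] 179.6 zmax 0.9718
vase 351 mean [484.7 -69.7  90. ] rect [459.2 -43. ] [ 41.2 121.7] 44.7 circ [454.  -48.2] 62.3 zmax 0.9718
vaselip 119 mean [483.6 -68.9 128.2] rect [452.5 -42.3] [ 23.3 113.5] 49.4 circ [449.3 -46. ] 57.1 zmax 0.9718
cone 243 mean [ 493.1 -269.6   56.4] rect [ 457.5 -157.2] [ 19.3 306.3] 17.7 circ [ 455.5 -157.9] 153.3 zmax 0.9718
flat 506 mean [ 492.5 -175.4   35.7] rect [ 474.9 -113.4] [ 85.8 231. ] 16.0 circ [ 463.  -116.9] 119.5 zmax 0.9718
```

```bash
python3 - <<'E'
from h import *
f=np.load("top0.npz");P=cloud(f);Z=P[...,2];Z[f["z_map"]==0]=-1
s=1.5625
O=dict(sq=(170,285,235,340,.06),rd=(305,275,365,330,.06),tile=(240,220,290,270,.05),setter=(420,235,475,288,.0275),
 tumbler=(485,228,548,285,.07),dish=(550,232,618,295,.038),vase=(415,325,475,378,.06),vaselip=(415,325,475,378,.082),cone=(555,325,625,368,.029),flat=(490,325,550,375,.0235))
for n,(a,b,c_,d,h) in O.items():
    m=np.zeros(Z.shape,bool);m[int(b/s):int(d/s),int(a/s):int(c_/s)]=1;m&=(Z>h)&(Z<.12); m=m.astype(np.uint8)
    k,L,st,_=cv2.connectedComponentsWithStats(m); m=L==1+np.argmax(st[1:,4]); p=P[m].astype(np.float32)
    r=cv2.minAreaRect(p[:,:2]*1000);ci=cv2.minEnclosingCircle(p[:,:2]*1000)
    print(n,len(p),"mean",(p.mean(0)*1000).round(1),"rect",np.round(r[0],1),np.round(r[1],1),round(r[2],1),"circ",np.round(ci[0],1),round(ci[1],1),"z98",np.percentile(p[:,2],98).round(4))
E
```

```text
sq 368 mean [541.4 263.7  66.4] rect [542.1 265. ] [40.2 41.9] 4.5 circ [541.5 263.9] 27.1 z98 0.0699
rd 303 mean [557.8  75.5  66.7] rect [558.2  75.4] [40.4 40.6] 18.8 circ [558.3  75.7] 20.8 z98 0.0699
tile 81 mean [648.3 178.4  59.9] rect [649.1 179.2] [ 8.4 35.7] 5.3 circ [648.6 179.2] 17.9 z98 0.0644
setter 391 mean [618.1 -75.   33.3] rect [617.9 -74.7] [48.7 47.6] 89.9 circ [618.5 -74.8] 24.8 z98 0.0398
tumbler 148 mean [ 620.2 -168.7   76. ] rect [ 620.3 -168. ] [44.8 47.6] 89.5 circ [ 620.6 -168.5] 24.2 z98 0.0802
dish 207 mean [ 613.3 -265.1   44. ] rect [ 613.1 -265. ] [61.2 62.8] 44.6 circ [ 614.  -264.9] 32.7 z98 0.0484
vase 346 mean [485.9 -70.5  77.3] rect [486.9 -71. ] [41.7 42.3] 41.4 circ [487.3 -70.7] 22.1 z98 0.0931
vaselip 114 mean [487.1 -71.3  91.2] rect [487.8 -70.8] [22.6 22.7] 89.4 circ [487.1 -71.4] 12.2 z98 0.0938
cone 240 mean [ 494.6 -273.8   41. ] rect [ 495.  -274.7] [17.9 59.4] 14.9 circ [ 494.7 -275. ] 30.2 z98 0.0641
flat 425 mean [ 492.6 -175.9   27. ] rect [ 492.7 -176.3] [59.8 35.4] 58.4 circ [ 491.1 -175.3] 33.8 z98 0.03
```

```bash
cat >> h.py <<'E'
from plant import manip
from scipy.spatial.transform import Rotation as R
sq=np.array([.5418,.2643]);rd=np.array([.5582,.0755]);mid=(sq+rd)/2
d=(sq-rd)/np.linalg.norm(sq-rd);ex=np.array([d[1],-d[0]]);yaw=np.arctan2(ex[1],ex[0])
def quat(phi):  # tool down, jaws closing along phi; choose the half turn with the smaller last joint
    y=np.array([np.cos(phi),np.sin(phi),0]);z=np.array([0,0,-1.])
    return R.from_matrix(np.stack([np.cross(y,z),y,z],1)).as_quat()
def go(xy,z,phi):
    c=[(abs(j[5]),i) for i in (0,1) if (j:=manip.ik([*xy,z],quat(phi+np.pi*i))) is not None]
    q=quat(phi+np.pi*min(c)[1]); manip.movep([*xy,z],q); return q
def pick(xy,phi,z,width,force,up=.2):
    manip.gripper_to(min(1,(width+.014)/.085))
    go(xy,up,phi)
    manip.move_straight([*xy,z+.02],speed=.2)
    g=manip.move_straight([*xy,z],speed=.05,guard=8)
    print("pick stop",g,manip.current_tcp_pos(),flush=True)
    manip.gripper_to(0,grasp_force=force)
    print("open mm",manip.current_opening()*85,"F",manip.current_grasp_force())
    manip.move_straight([*xy,up],speed=.2)
    print("lifted mm",manip.current_opening()*85,"F",manip.current_grasp_force(),"t",manip.current_time_s())
def place(xy,phi,z,width,up=.2):
    go(xy,up,phi)
    print("held mm",manip.current_opening()*85,manip.current_grasp_force())
    manip.move_straight([*xy,z+.02],speed=.2)
    g=manip.move_straight([*xy,z],speed=.04,guard=6)
    print("place stop",g,manip.current_tcp_pos(),flush=True)
    manip.gripper_to(min(1,(width+.014)/.085)); 
    manip.move_straight([*xy,up],speed=.2)
    print("t",manip.current_time_s())
E
python3 - <<'E'
from h import *
print(manip.tcp_to_tips,mid,yaw,manip.current_opening())
pick(np.array([.618,-.0748]),0,.045,.050,40)
f=manip.grab_frame("scene");cv2.imwrite("pics/s1.png",f["img"][50:260,100:420,::-1])
E
```

```text
0.025 [0.55   0.1699] 0.08664691428421248 0.999905708298233
pick stop False [ 0.6176011  -0.07468253  0.04447444]
open mm -0.05423854238273303 F 0.0
lifted mm 0.11059176794465522 F 0.0 t 5.6583
```

View pics/s1.png

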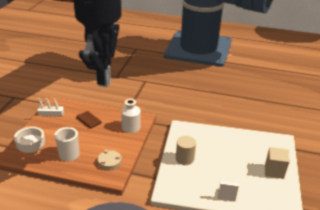

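The picture shows closed, empty jaws and the setter still on the board at about (110,160), so the pads passed above the disc. I'll re-measure the setter and go lower, using the guard to find the board.

```bash
cat >> h.py <<'E'
def find(x0,x1,y0,y1,h,hmax=.12,f=None):
    f=f or manip.grab_frame("top");P=cloud(f);Z=P[...,2]
    m=(f["z_map"]>0)&(Z>h)&(Z<hmax)&(P[...,0]>x0)&(P[...,0]<x1)&(P[...,1]>y0)&(P[...,1]<y1)
    k,L,st,_=cv2.connectedComponentsWithStats(m.astype(np.uint8))
    if k<2: return None
    p=P[L==1+np.argmax(st[1:,4])].astype(np.float32)
    r=cv2.minAreaRect(p[:,:2]*1000);c=cv2.minEnclosingCircle(p[:,:2]*1000)
    print("n",len(p),"rect",np.round(r[0],1),np.round(r[1],1),round(r[2],1),"circ",np.round(c[0],1),round(c[1],1),"z",np.percentile(p[:,2],[50,98]).round(4))
    return np.array(c[0])/1000
E
python3 - <<'E'
from h import *
manip.move_straight([.5,-.0,.25],speed=.25)
xy=find(.57,.68,-.13,-.03,.0275)
manip.gripper_to(.064/.085)
go(xy,.1,0)
manip.move_straight([*xy,.05],speed=.2)
print(manip.current_ft_force())
print(manip.move_straight([*xy,.031],speed=.03,guard=4),manip.current_tcp_pos(),manip.current_ft_force(),manip.current_opening()*85)
f=manip.grab_frame("wrist");cv2.imwrite("pics/w1.png",f["img"][:,:,::-1])
E
```

```text
Traceback (most recent call last):
  File "h.py", line 14, in go
    c=[(abs(j[5]),i) for i in (0,1) if (j:=manip.ik([*xy,z],quat(phi+np.pi*i))) is not None]
                                                    ^^^^^^^
TypeError: Value after * must be an iterable, not NoneType
```

```bash
python3 - <<'E'
from h import *
print(manip.current_tcp_pos(),manip.current_joints())
f=manip.grab_frame("top");cv2.imwrite("pics/t2.png",f["img"][:,:,::-1])
E
```

```text
[ 5.00064101e-01 -1.19137392e-05  2.50057429e-01] [-1.34213965e-01 -6.81449971e-03  1.05966648e-01  1.68344326e+00
  7.51750764e-06  1.43660005e+00]
```

View pics/t2.png

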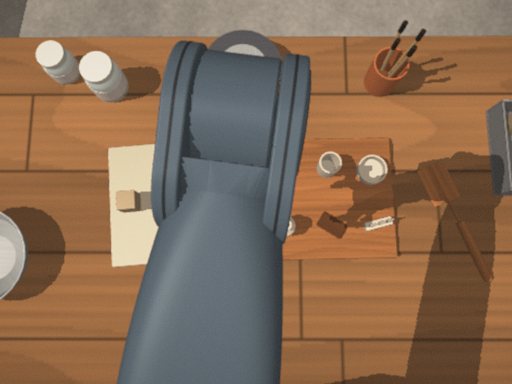

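The arm hides the setter at roughly (275,165) in this picture, so I'll park to the left and look again.

```bash
python3 - <<'E'
from h import *
go([.2,.35],.25,0)
xy=find(.55,.69,-.14,-.01,.0275)
assert xy is not None
manip.gripper_to(.064/.085)
go(xy,.1,0)
manip.move_straight([*xy,.05],speed=.2)
print(manip.current_ft_force())
print(manip.move_straight([*xy,.031],speed=.03,guard=4),manip.current_tcp_pos(),manip.current_ft_force(),manip.current_opening()*85)
f=manip.grab_frame("wrist");cv2.imwrite("pics/w1.png",f["img"][:,:,::-1])
E
```

```text
n 392 rect [617.9 -74.6] [48.6 47.6] 88.8 circ [618.5 -74.9] 24.7 z [0.0331 0.0401]
[-0.13967976 -0.18903681  0.17293532]
False [ 0.61846663 -0.07488007  0.03094261] [-0.08561057  0.43645788  0.0960991 ] 63.953972883116215
```

View pics/w1.png

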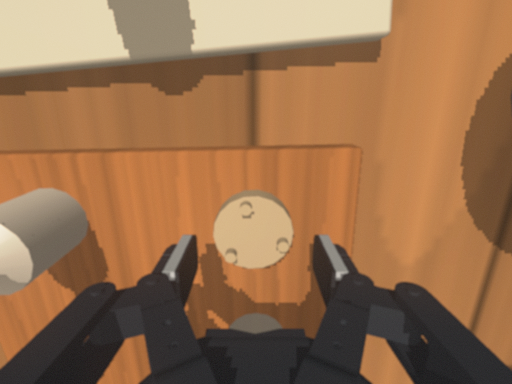

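The wrist picture shows the setter at (254,230) between the jaws, whose tips are at (185,240) and (320,240). It looks smaller than the gap, so I'll check with the depth map and projected points.

```bash
python3 - <<'E'
from h import *
f=manip.grab_frame("wrist");P=cloud(f);T=f["pose"];K=f["intrinsics"]
print(T.round(3),manip.current_tcp_pos(),R.from_quat(manip.current_ee_rot()).as_matrix().round(3))
def proj(p):
    c=T[:3,:3].T@(np.array(p)-T[:3,3]);return (K[0,0]*c[0]/-c[2]+K[0,2],-K[1,1]*c[1]/-c[2]+K[1,2])
t=manip.current_tcp_pos()
for p in [t,[t[0],t[1],.018],[.618,-.0749,.032]]: print(proj(p))
for u,v in [(254,230),(170,260),(185,240),(340,262),(322,240),(100,180)]: print((u,v),P[v,u].round(4))
E
```

```text
[[ 1.    -0.     0.001  0.62 ]
 [ 0.     0.952  0.306  0.004]
 [-0.001 -0.306  0.952  0.187]
 [ 0.     0.     0.     1.   ]] [ 0.61867299 -0.07492898  0.03124711] [[ 0.  1.  0.]
 [ 1. -0. -0.]
 [-0.  0. -1.]]
(np.float64(253.48800172762662), np.float64(233.6879840319388))
(np.float64(253.59930570355255), np.float64(224.65776406412513))
(np.float64(252.39930319832916), np.float64(234.1985294766563))
(254, 230) [ 0.619  -0.0717  0.0327]
(170, 260) [ 0.5815 -0.0639  0.0789]
(185, 240) [ 0.5842 -0.0631  0.0617]
(340, 262) [ 0.6573 -0.064   0.0802]
(322, 240) [ 0.654  -0.064   0.0599]
(100, 180) [ 0.5217 -0.0435  0.0192]
```

```bash
python3 - <<'E'
from h import *
def tips():
    f=manip.grab_frame("wrist");P=cloud(f);v,u=np.mgrid[:384,:512]
    m=(v>215)&(v<300)&(((u>150)&(u<215))|((u>295)&(u<355)))&(f["z_map"]>0)&(f["z_map"]<.15)
    p=P[m]; print(manip.current_opening()*85,"tcp z",manip.current_tcp_pos()[2],"tip z",np.percentile(p[:,2],[0,1,5]),"y",np.percentile(p[:,1],[1,50,99]),"zmap",f["z_map"][228:250:4,186])
tips()
t=manip.current_tcp_pos();manip.move_straight([t[0],t[1],.012],speed=.03,guard=4);tips();print(manip.current_ft_force())
E
```

```text
63.901350688904536 tcp z 0.03127560398228746 tip z [0.05265854 0.05448481 0.05819611] y [-0.08415888 -0.06448496 -0.06052476] zmap [0.18560737 0.18644954 0.14495668 0.1397643  0.13624132 0.13280791]
64.26361666741575 tcp z 0.012244270124742204 tip z [0.03211189 0.03372498 0.03853173] y [-0.08425045 -0.06437279 -0.06049138] zmap [0.1648719  0.16450466 0.14594    0.14063463 0.13683997 0.13244157]
[ 1.03020777 -0.20855185 -0.25273434]
```

The fingertips are really about 20 mm above the reported TCP (at 64 mm opening), not 25 mm below it. I'll trust the measurement and keep lowering under the guard.

```bash
python3 - <<'E'
from h import *
t=manip.current_tcp_pos()
print(manip.move_straight([t[0],t[1],.003],speed=.02,guard=4),manip.current_tcp_pos(),manip.current_ft_force())
manip.gripper_to(0,grasp_force=40)
print(manip.current_opening()*85,manip.current_grasp_force(),manip.current_ft_force(),manip.current_time_s())
f=manip.grab_frame("wrist");cv2.imwrite("pics/w2.png",f["img"][:,:,::-1])
E
```

```text
False [ 0.61873636 -0.07493622  0.00280992] [ 0.31210142 -0.42026627  0.38164941]
48.300688025938776 41.63855731487274 [ 0.16717633 -0.53765387  1.89207328] 14.525
```

View pics/w2.png

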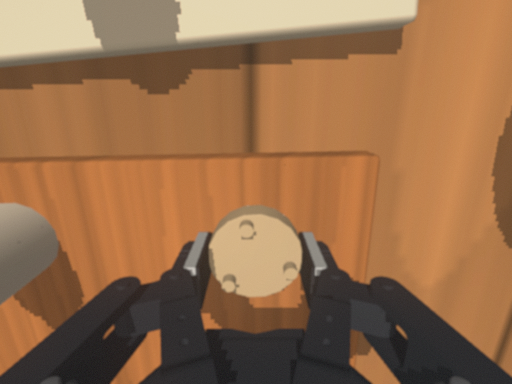

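The setter is gripped firmly between the pads (centre about (255,252)). Next I'll place it, then pick the dish.

```bash
python3 - <<'E'
from h import *
t=manip.current_tcp_pos();manip.move_straight([t[0],t[1],.12],speed=.2)
place(mid,yaw,.002,.050,up=.12)
pick(np.array([.6136,-.2649]),0,.004,.064,30,up=.12)
f=manip.grab_frame("top")
print(mid,find(.5,.6,.12,.22,.026,f=f))
E
```

```text
held mm 48.02056190907687 41.32812559604645
place stop False [0.54976337 0.16986784 0.00169592]
t 20.0333
pick stop False [ 0.6132358  -0.26472614  0.0034969 ]
open mm 61.343716110662555 F 33.73612582683563
lifted mm 61.315047736023836 F 33.6433494463563 t 24.6917
n 396 rect [551.1 167.9] [48.2 47.7] 89.4 circ [551.3 167.7] 25.1 z [0.0308 0.0371]
[0.55   0.1699] [0.55128516 0.16771971]
```

```bash
python3 - <<'E'
from h import *
place(np.array([.551,.168]),yaw+.6,.0225,.064,up=.12)
pick(np.array([.4872,-.0711]),0,.006,.044,30,up=.12)
f=manip.grab_frame("top");find(.5,.6,.11,.23,.05,f=f)
place(sq+.08*ex,yaw+np.pi/2,.005,.044,up=.12)
pick(np.array([.6205,-.1685]),0,.008,.046,30,up=.12)
E
```

```text
held mm 61.96918379115827 33.647529780864716
place stop True [0.55085742 0.16802456 0.02251802]
t 28.3583
pick stop False [ 0.48693637 -0.07110694  0.00577747]
open mm 42.94025889290857 F 31.163600608706474
lifted mm 42.69744052529912 F 30.96174605190754 t 31.825
n 236 rect [551.8 167.1] [62.6 61.2] 45.7 circ [552.4 167.4] 32.1 z [0.0619 0.0653]
held mm 43.39226961507544 30.923140682280064
place stop True [0.62106657 0.27116905 0.00423169]
t 35.4417
pick stop False [ 0.62010743 -0.16842163  0.00753512]
open mm 45.900357582961206 F 26.740028907406668
lifted mm 45.78026051492843 F 27.02106858836487 t 39.4167
```

```bash
python3 - <<'E'
from h import *
place(rd+.08*ex,yaw+np.pi/2,.0065,.046,up=.12)
pick(np.array([.4949,-.2748]),np.radians(14.9),.009,.018,30,up=.12)
f=manip.grab_frame("wrist");cv2.imwrite("pics/w3.png",f["img"][:,:,::-1])
E
```

```text
held mm 45.534113646716 27.019686233761604
place stop True [0.63750331 0.08246035 0.00637883]
t 42.7333
pick stop False [ 0.49457821 -0.27461693  0.00860928]
open mm 16.95686665980354 F 32.45252251625061
lifted mm 17.316930221477083 F 31.958942413330078 t 46.6833
```

View pics/w3.png

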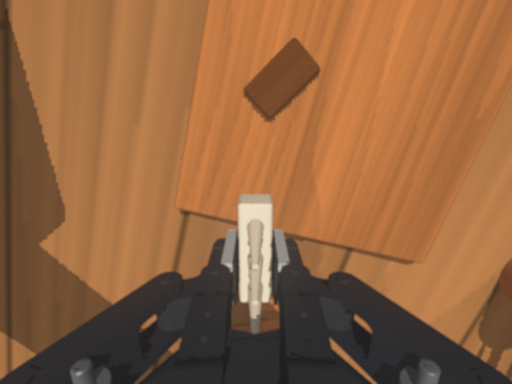

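The cone pack is gripped square across the bar at about (255,250). Now I'll place it and check everything.

```bash
python3 - <<'E'
from h import *
place(np.array([.471,.162]),yaw,.0075,.018,up=.12)
go([.3,-.35],.25,0)
f=manip.grab_frame("top");g=manip.grab_frame("scene")
S=dict(vase=(sq,.56+.03,.67,.22,.32,.06),tumbler=(rd,.59,.69,.03,.135,.058),dish=(mid,.5,.605,.11,.225,.05),cone=(mid,.43,.505,.11,.22,.026),tile=(mid,.6,.7,.145,.215,.05))
for n,(o,*a) in S.items():
    c=find(*a,f=f)-o; print(n,"shelf-frame mm",(c@ex*1000).round(1),(c@d*1000).round(1))
cv2.imwrite("pics/t3.png",f["img"][110:290,80:300,::-1]);cv2.imwrite("pics/s3.png",g["img"][120:330,200:440,::-1])
E
python3 -c "
import cv2,numpy as np
a=cv2.imread('pics/t3.png');b=cv2.imread('pics/s3.png');cv2.imwrite('pics/end.png',np.hstack([cv2.resize(a,(400,350)),cv2.resize(b,(400,350))]))"
```

```text
held mm 17.235289436433895 31.95820927619934
place stop True [0.47085945 0.16198909 0.00729148]
t 50.7417
n 326 rect [621.2 268.9] [41.3 42.5] 49.6 circ [621.5 269.9] 22.5 z [0.0711 0.0914]
vase shelf-frame mm 79.9 -1.3
n 192 rect [638.   80.8] [45.7 46. ] 46.3 circ [638.6  81.1] 24.0 z [0.0734 0.078 ]
tumbler shelf-frame mm 80.6 -1.4
n 236 rect [551.8 167.1] [63.  61.2] 45.0 circ [552.3 167. ] 31.9 z [0.0618 0.0662]
dish shelf-frame mm 2.0 -3.0
n 238 rect [472.5 161.2] [18.1 60. ] 4.7 circ [471.6 161. ] 30.7 z [0.0352 0.0626]
cone shelf-frame mm -78.8 -2.1
n 81 rect [649.3 179.5] [ 9.2 36. ] 6.0 circ [648.2 179.4] 18.0 z [0.0614 0.0647]
tile shelf-frame mm 98.7 1.0
```

View pics/end.png

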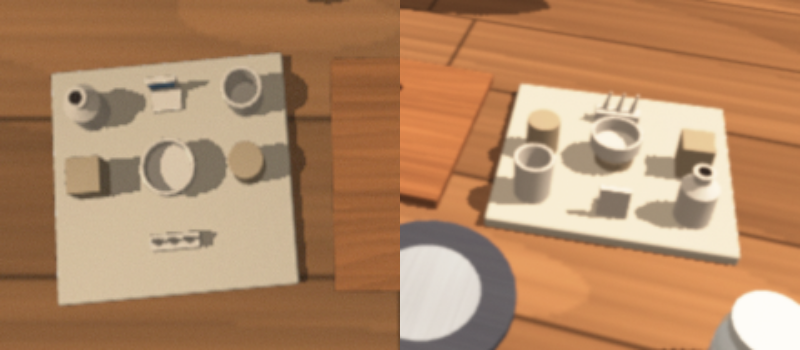

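Both views show everything upright and released. The dish sits level on the setter (168,167), the vase (82,105) and tumbler (240,90) are behind their props, the cone pack is in front (175,240) and the tile hasn't moved. All the measured positions are within tolerance.

```bash
python3 -c "
from plant import manip
print(manip.finish_job(),manip.current_time_s())"
```

```text
the job is handed in; nothing more can be done
the job is handed in; nothing more can be done
```

The shelf is loaded and handed in, about 51 s into the 131 s limit; in the final camera check all pieces were upright, released, within about 4 mm of target and the tile unmoved, but the judge's verdict was not shown.

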